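# Shut and latch the cassette that holds the stone

### The job

Three specimen cassettes stand open on the grossing board: one holds a rounded stone, the others a ring and a strip of bone. Swing the lid of the cassette with the stone fully shut, then slide that cassette's catch all the way across so that it holds the lid. Leave the two bone cassettes open with their catches free, leave each specimen in its cassette, and do not disturb the other things on the board.

Things in the scene. Friction and masses are not known exactly. Their poses are not given: they have to be found in the camera images.
- cassette_a: Grey-white plastic tray 95 x 68 x 26 mm, walls 3 mm, fast on a fixed steel plate 6 mm thick. Origin: underside of the plate, below the tray's centre; z up. In its frame (mm): plate x -62 to 90, y -45 to 45; tray x -47.5 to 47.5, y -34 to 34, inner floor z 9, rim z 32. Lid hinge along y at x -47.5, z 32.5; catch beyond the other end, at x 72.
- lid_a (a joint): Lid of cassette_a, slotted plate 95 x 68 x 3 mm, rad: 0 = flat shut (top then 35.5 mm above the cassette's origin), pi/2 = upright, about 1.8 = open, leaning back away from the tray, to the cassette's -x. Stiff hinge: stays where it is left. A 10 x 16 mm tab at its free edge, centred at y 12 mm.
- catch_a (a joint): Sliding catch of cassette_a, m: 0 = free, 0.024 = home, its nose over the lid's tab. Slides to the cassette's +y with 1 N friction, no spring. Push its dark steel post: 12 x 12 mm, 40 mm tall, top 46.5 mm above the cassette's origin, axis at cassette x 72 mm, y -12 mm (free) to 12 mm (home). The nose reaches 21 mm from the axis to -x, z 38.5 to 41.5 mm.
- cassette_b: Grey-white plastic tray 95 x 68 x 26 mm, walls 3 mm, fast on a fixed steel plate 6 mm thick. Origin: underside of the plate, below the tray's centre; z up. In its frame (mm): plate x -62 to 90, y -45 to 45; tray x -47.5 to 47.5, y -34 to 34, inner floor z 9, rim z 32. Lid hinge along y at x -47.5, z 32.5; catch beyond the other end, at x 72.
- lid_b (a joint): Lid of cassette_b, slotted plate 95 x 68 x 3 mm, rad: 0 = flat shut (top then 35.5 mm above the cassette's origin), pi/2 = upright, about 1.8 = open, leaning back away from the tray, to the cassette's -x. Stiff hinge: stays where it is left. A 10 x 16 mm tab at its free edge, centred at y 12 mm.
- catch_b (a joint): Sliding catch of cassette_b, m: 0 = free, 0.024 = home, its nose over the lid's tab. Slides to the cassette's +y with 1 N friction, no spring. Push its dark steel post: 12 x 12 mm, 40 mm tall, top 46.5 mm above the cassette's origin, axis at cassette x 72 mm, y -12 mm (free) to 12 mm (home). The nose reaches 21 mm from the axis to -x, z 38.5 to 41.5 mm.
- cassette_c: Grey-white plastic tray 95 x 68 x 26 mm, walls 3 mm, fast on a fixed steel plate 6 mm thick. Origin: underside of the plate, below the tray's centre; z up. In its frame (mm): plate x -62 to 90, y -45 to 45; tray x -47.5 to 47.5, y -34 to 34, inner floor z 9, rim z 32. Lid hinge along y at x -47.5, z 32.5; catch beyond the other end, at x 72.
- lid_c (a joint): Lid of cassette_c, slotted plate 95 x 68 x 3 mm, rad: 0 = flat shut (top then 35.5 mm above the cassette's origin), pi/2 = upright, about 1.8 = open, leaning back away from the tray, to the cassette's -x. Stiff hinge: stays where it is left. A 10 x 16 mm tab at its free edge, centred at y 12 mm.
- catch_c (a joint): Sliding catch of cassette_c, m: 0 = free, 0.024 = home, its nose over the lid's tab. Slides to the cassette's +y with 1 N friction, no spring. Push its dark steel post: 12 x 12 mm, 40 mm tall, top 46.5 mm above the cassette's origin, axis at cassette x 72 mm, y -12 mm (free) to 12 mm (home). The nose reaches 21 mm from the axis to -x, z 38.5 to 41.5 mm.
- stone: The stone: a rounded ivory lump, 28 mm across, 20 mm tall, loose in one of the three cassettes. Origin: centre of its underside.
- bone_ring: Ring-shaped slice of bone, ivory, 36 mm across with a 20 mm hole, 9 mm thick, loose in another cassette. Origin: centre of its underside.
- bone_strip: Straight strip of bone, ivory, 46 x 13 x 8 mm, loose in the remaining cassette. Origin: centre of its underside.
- board: Worn cream plastic cutting board 500 x 980 x 10 mm under everything, fixed; its top is 10 mm above the table. Origin: centre of its underside.
- small_cassette_1: Small closed cassette 40 x 28 x 8 mm lying on the board, bystander. Origin: centre of its underside.
- small_cassette_2: Another small closed cassette 40 x 28 x 8 mm, bystander. Origin: centre of its underside.
- forceps: Steel forceps lying along their x, 150 x 20 x 8 mm, bystander. Origin: centre of its underside.
- ruler: Steel ruler 320 x 30 x 3 mm lying along its y, bystander. Origin: centre of its underside.
- scalpel: Steel scalpel handle 150 x 10 x 5 mm lying along its x, bystander. Origin: centre of its underside.
- specimen_jar: Clear jar with white lid, 90 mm across, 85 mm tall, bystander. Origin: centre of its underside.
- wash_bottle: White plastic bottle, 60 mm across, 140 mm tall, bystander. Origin: centre of its underside.

How it is judged:
On the way, in this order (a step that is already met when the one before it is completed fails the run):
1. the lid of the cassette with the stone is shut (within 0.06 rad) while its catch is still free (under 10 mm) ((((x of stone in the frame of cassette_a between -0.046 and 0.046 m and y of stone in the frame of cassette_a between -0.033 and 0.033 m and z of stone in the frame of cassette_a below 0.02 m) and value of joint lid_a below 0.06 rad and value of joint catch_a below 0.01 m) or ((x of stone in the frame of cassette_b between -0.046 and 0.046 m and y of stone in the frame of cassette_b between -0.033 and 0.033 m and z of stone in the frame of cassette_b below 0.02 m) and value of joint lid_b below 0.06 rad and value of joint catch_b below 0.01 m) or ((x of stone in the frame of cassette_c between -0.046 and 0.046 m and y of stone in the frame of cassette_c between -0.033 and 0.033 m and z of stone in the frame of cassette_c below 0.02 m) and value of joint lid_c below 0.06 rad and value of joint catch_c below 0.01 m))), for 0.2 s.
2. its catch has been slid home (at least 18 of 24 mm) ((((x of stone in the frame of cassette_a between -0.046 and 0.046 m and y of stone in the frame of cassette_a between -0.033 and 0.033 m and z of stone in the frame of cassette_a below 0.02 m) and value of joint lid_a below 0.06 rad and value of joint catch_a above 0.018 m) or ((x of stone in the frame of cassette_b between -0.046 and 0.046 m and y of stone in the frame of cassette_b between -0.033 and 0.033 m and z of stone in the frame of cassette_b below 0.02 m) and value of joint lid_b below 0.06 rad and value of joint catch_b above 0.018 m) or ((x of stone in the frame of cassette_c between -0.046 and 0.046 m and y of stone in the frame of cassette_c between -0.033 and 0.033 m and z of stone in the frame of cassette_c below 0.02 m) and value of joint lid_c below 0.06 rad and value of joint catch_c above 0.018 m))), for 0.2 s.
At the end, for the whole second after the job is handed in: The stone lies in a cassette whose lid is shut within 0.06 rad and whose catch is slid at least 18 of its 24 mm; the other two lids stand open at more than 1.4 rad with their catches moved less than 7 mm, and the ring and the strip of bone each lie in their own one of these two cassettes ((((x of stone in the frame of cassette_a between -0.046 and 0.046 m and y of stone in the frame of cassette_a between -0.033 and 0.033 m and z of stone in the frame of cassette_a below 0.02 m) and value of joint lid_a below 0.06 rad and value of joint catch_a above 0.018 m and (value of joint lid_b above 1.4 rad and value of joint catch_b below 0.007 m) and (value of joint lid_c above 1.4 rad and value of joint catch_c below 0.007 m) and (((x of bone_ring in the frame of cassette_b between -0.046 and 0.046 m and y of bone_ring in the frame of cassette_b between -0.033 and 0.033 m and z of bone_ring in the frame of cassette_b below 0.02 m) and (x of bone_strip in the frame of cassette_c between -0.046 and 0.046 m and y of bone_strip in the frame of cassette_c between -0.033 and 0.033 m and z of bone_strip in the frame of cassette_c below 0.02 m)) or ((x of bone_ring in the frame of cassette_c between -0.046 and 0.046 m and y of bone_ring in the frame of cassette_c between -0.033 and 0.033 m and z of bone_ring in the frame of cassette_c below 0.02 m) and (x of bone_strip in the frame of cassette_b between -0.046 and 0.046 m and y of bone_strip in the frame of cassette_b between -0.033 and 0.033 m and z of bone_strip in the frame of cassette_b below 0.02 m)))) or ((x of stone in the frame of cassette_b between -0.046 and 0.046 m and y of stone in the frame of cassette_b between -0.033 and 0.033 m and z of stone in the frame of cassette_b below 0.02 m) and value of joint lid_b below 0.06 rad and value of joint catch_b above 0.018 m and (value of joint lid_a above 1.4 rad and value of joint catch_a below 0.007 m) and (value of joint lid_c above 1.4 rad and value of joint catch_c below 0.007 m) and (((x of bone_ring in the frame of cassette_a between -0.046 and 0.046 m and y of bone_ring in the frame of cassette_a between -0.033 and 0.033 m and z of bone_ring in the frame of cassette_a below 0.02 m) and (x of bone_strip in the frame of cassette_c between -0.046 and 0.046 m and y of bone_strip in the frame of cassette_c between -0.033 and 0.033 m and z of bone_strip in the frame of cassette_c below 0.02 m)) or ((x of bone_ring in the frame of cassette_c between -0.046 and 0.046 m and y of bone_ring in the frame of cassette_c between -0.033 and 0.033 m and z of bone_ring in the frame of cassette_c below 0.02 m) and (x of bone_strip in the frame of cassette_a between -0.046 and 0.046 m and y of bone_strip in the frame of cassette_a between -0.033 and 0.033 m and z of bone_strip in the frame of cassette_a below 0.02 m)))) or ((x of stone in the frame of cassette_c between -0.046 and 0.046 m and y of stone in the frame of cassette_c between -0.033 and 0.033 m and z of stone in the frame of cassette_c below 0.02 m) and value of joint lid_c below 0.06 rad and value of joint catch_c above 0.018 m and (value of joint lid_a above 1.4 rad and value of joint catch_a below 0.007 m) and (value of joint lid_b above 1.4 rad and value of joint catch_b below 0.007 m) and (((x of bone_ring in the frame of cassette_a between -0.046 and 0.046 m and y of bone_ring in the frame of cassette_a between -0.033 and 0.033 m and z of bone_ring in the frame of cassette_a below 0.02 m) and (x of bone_strip in the frame of cassette_b between -0.046 and 0.046 m and y of bone_strip in the frame of cassette_b between -0.033 and 0.033 m and z of bone_strip in the frame of cassette_b below 0.02 m)) or ((x of bone_ring in the frame of cassette_b between -0.046 and 0.046 m and y of bone_ring in the frame of cassette_b between -0.033 and 0.033 m and z of bone_ring in the frame of cassette_b below 0.02 m) and (x of bone_strip in the frame of cassette_a between -0.046 and 0.046 m and y of bone_strip in the frame of cassette_a between -0.033 and 0.033 m and z of bone_strip in the frame of cassette_a below 0.02 m)))))); the robot touches nothing.
It fails at once if the lid of a cassette without the stone is swung below 1.2 rad ((not (x of stone in the frame of cassette_a between -0.046 and 0.046 m and y of stone in the frame of cassette_a between -0.033 and 0.033 m and z of stone in the frame of cassette_a below 0.02 m) and value of joint lid_a below 1.2 rad) or (not (x of stone in the frame of cassette_b between -0.046 and 0.046 m and y of stone in the frame of cassette_b between -0.033 and 0.033 m and z of stone in the frame of cassette_b below 0.02 m) and value of joint lid_b below 1.2 rad) or (not (x of stone in the frame of cassette_c between -0.046 and 0.046 m and y of stone in the frame of cassette_c between -0.033 and 0.033 m and z of stone in the frame of cassette_c below 0.02 m) and value of joint lid_c below 1.2 rad)).
It fails at once if the catch of a cassette without the stone is pushed past 10 mm ((not (x of stone in the frame of cassette_a between -0.046 and 0.046 m and y of stone in the frame of cassette_a between -0.033 and 0.033 m and z of stone in the frame of cassette_a below 0.02 m) and value of joint catch_a above 0.01 m) or (not (x of stone in the frame of cassette_b between -0.046 and 0.046 m and y of stone in the frame of cassette_b between -0.033 and 0.033 m and z of stone in the frame of cassette_b below 0.02 m) and value of joint catch_b above 0.01 m) or (not (x of stone in the frame of cassette_c between -0.046 and 0.046 m and y of stone in the frame of cassette_c between -0.033 and 0.033 m and z of stone in the frame of cassette_c below 0.02 m) and value of joint catch_c above 0.01 m)).
It fails at once if a bystander is shifted by more than 30 mm (distance of any of small_cassette_1, small_cassette_2, forceps, ruler, scalpel, specimen_jar, wash_bottle from where it was at the start of the episode above 0.03 m).
It also fails if it takes over 40 s, if anything falls off the work surface, if the arm or the gripper's body presses on something with over 40 N, if the wrist force passes 120 N, or if a joint passes its speed limit or range.

### The arm

A 7-joint arm with a two-finger parallel gripper is mounted at the origin on the work surface. World frame = base frame: x ahead of the robot, y to its left, z up, the work surface at z = 0. Lengths are in m, angles in rad, forces in N, time in s.
With the tool pointing down it reaches from about 0.425 to 0.95 m from the base axis. Payload 4.7 kg.
Tool frame: the origin (TCP) lies midway between the tips of the shut fingers; the grasp point (between the pads) lies 19 mm behind it; z points along the fingers, y is the line along which they close (so a half turn about z gives the same grasp; the last joint's range is limited). The gripper opens to 85 mm and grips with 20 to 120 N. Pads are 22 mm wide; open, the fingers measure 114 mm over their backs; the gripper's body (76 mm by 85 mm) begins 54 mm behind the grasp point. The pads swing forward as they close: fully open they stand 13 mm farther back than shut.
Start: joints at [1.179, 0.469, -0.049, 1.532, 0.024, 1.141, -0.082], TCP at [0.24, -0.631, 0.231] pointing down, gripper open.
Joint ranges: [-2.59, 2.59], [-0.33, 1.99], [-1.39, 1.29], [0.1, 2.45], [-1.04, 4.18], [0.21, 1.99], [-2.66, 2.66]. Speed limits (rad/s): [2.57, 2.57, 3.14, 3.14, 3.14, 3.14, 3.14].

### API

Orientations are given as a unit quaternion [w, x, y, z].
In Python, from bench import bot gives the robot as it stands.
- The arm moves only by the tool jog_arm, never from a script. Its argument "deltas" is a list of rows, each an object of numbers: "tx", "ty", "tz": the shift along the tool's x, y, z normalised to -1 to 1, where 1 is 1 m; "roll": the turn about the tool's z normalised to -1 to 1, where 1 is 30 degrees. A call has 1 to 12 rows; each row shifts and turns the commanded pose from where the row before left it, along the tool's axes as they then stand; what a row does not reach is not made up. A row lasts 1/12 s, in which the tool goes at most 41.7 mm and 7.16 degrees, less where a joint would pass 70% of its speed; a pose out of reach is approached as far as the arm can. A call with a number of a shift or a turn outside -1 to 1 is refused whole. A call with a gripper value outside its range is refused whole. "hand" is the opening, from -1 (shut) to 1 (fully open), set as the call begins (left out, the last holds). The fingers move at their own pace and stop on an object; "grip_force" is the grip in N (left out, the last holds). Time passes only in rows, so rows that do not move let the fingers close. It gives the time, the measured TCP pose, the force, the opening and the grip force at its end, in the units of the state.
- bot.sense(): the state, without advancing time (a new reading comes with each control period).
- bot.camera(name): name is "scene" or "top" or "wrist"; returns the picture (480x640x3 uint8, blue, green, red); there is no depth.
- bot.camera_params(name): a dict with "mtx" (3x3 intrinsics, pixels), "T" (4x4, takes a point from camera to world coordinates). Camera axes: x right, y up, looking along -z (the intrinsics and any distortion apply to the point x, -y, -z); pixel columns grow to the right and rows downward; lengths in m; the calibration is good to about 2 mm. The wrist camera is an equidistant fisheye: a pixel r from the principal point sees the ray r / f radians off the axis. A picture is of the moment at which its call begins: read the wrist's pose just before it. camera_params takes no time and is no camera call; for the wrist camera it gives the pose at the moment of the call.
- bot.close_job(): hands the job in; it is judged then, once.
Trained networks look in the newest picture that a camera, given by its name, has taken for a name from the list of things; names that differ only in an ending like _2 or _b are one class to them, and where a whole thing is asked for, a point or a joint stands for the part that bears it (a point fixed in the world has none). Each returns a list of dicts, best first, with "confidence" (0 to 1); they miss things now and then, are a little off and sometimes report something else, mostly with a low value. They report only what shows in the picture. A call takes as long as a camera call.
- bot.spot_in(camera, query): "bbox" ([centre column, centre row, width, height] as shares, 0 to 1, of the picture: columns of its width, rows of its height, round what is visible of it).
- bot.silhouettes(camera, query): "region" (480x640 bool, what is visible of it) and "bbox" ([centre column, centre row, width, height] as shares, 0 to 1, of the picture: columns of its width, rows of its height, round what is visible of it).
- bot.landmark_of(camera, query): "xy" ([column, row] as shares, 0 to 1, of the picture: columns of its width, rows of its height: a listed point, or the origin of a listed thing).
The state is a dict: "t": time; "qpos": joint angles; "joint_velocities": joint speeds; "tau": joint torques, N m; "eef_pos": TCP position; "eef_rot": TCP orientation; "wrist_force": force on the tool from outside, world axes, zero at the start; "moment": the same for the moment, N m; "opening": finger opening in m; "grip_force": force on a finger pad.
Only numpy, scipy, OpenCV 4.12 (cv2) and the standard library are available. Lean on these libraries where they do the work, as an engineer would, in place of code of your own. Each camera call takes 0.05 s, during which the arm holds its last target. There are 200 camera calls.

## Working session

There is one attempt and no reset: what is moved stays moved. The work goes in short steps, Python scripts to look and compute and a tool call to move; the robot and the scene stay as the last step left them, time stands still between calls to the robot, and variables do not carry over. Pictures are saved under pics/ and viewed, at most 10 in all, crops included, and the job is handed in when it is done.

Besides the shell and the picture viewer there is one more tool, called after "Call:" in YAML: its name, and indented under it one key for each argument. jog_arm: Moves the arm, as the interface text tells. Scaled input: -1 to 1 covers 1 m each way for a shift and 30 degrees each way for a turn. Its arguments: {"type":"object","properties":{"deltas":{"type":"array"},"hand":{"type":"number"},"grip_force":{"type":"number"}},"required":["deltas"]}

```bash
mkdir -p pics; ls; python3 - <<'E'
from bench import bot
import cv2,numpy as np
s=bot.sense();print(s['t'],s['eef_pos'],s['eef_rot'],s['opening'])
for n in ('top','scene'):
    im=bot.camera(n);cv2.imwrite(f'pics/{n}0.png',im)
    p=bot.camera_params(n);print(n,np.round(p['mtx'],1).tolist(),np.round(p['T'],3).tolist())
    for q in ('cassette_a','stone','bone_ring','bone_strip','catch_a','lid_a'):
        for d in bot.landmark_of(n,q)[:4]:print(q,round(d['confidence'],2),np.round(np.array(d['xy'])*[640,480],1))
E
```

```text
pics
0.0 [ 0.23932812 -0.6305075   0.2302475 ] [-9.77340608e-04  9.83589886e-01  1.80416012e-01 -2.06390584e-04] 0.08542353679758843
top [[450.7, 0.0, 327.5], [0.0, 450.7, 243.7], [0.0, 0.0, 1.0]] [[-0.012, 0.997, -0.074, 0.518], [-1.0, -0.011, 0.021, 0.011], [0.02, 0.074, 0.997, 0.991], [0.0, 0.0, 0.0, 1.0]]
cassette_a 0.87 [206.8 256.7]
cassette_a 0.82 [315.2 230.2]
cassette_a 0.79 [428.8 255.8]
cassette_a 0.26 [206.7 260.6]
stone 0.59 [433.8 257.9]
stone 0.19 [317.5 227.2]
bone_ring 0.7 [316.  230.1]
bone_strip 0.63 [208.1 263.6]Traceback (most recent call last):
  File "<stdin>", line 8, in <module>
ValueError: it knows: board, bone_ring, bone_strip, cassette, forceps, ruler, scalpel, small_cassette, specimen_jar, stone, wash_bottle
```

View pics/top0.png

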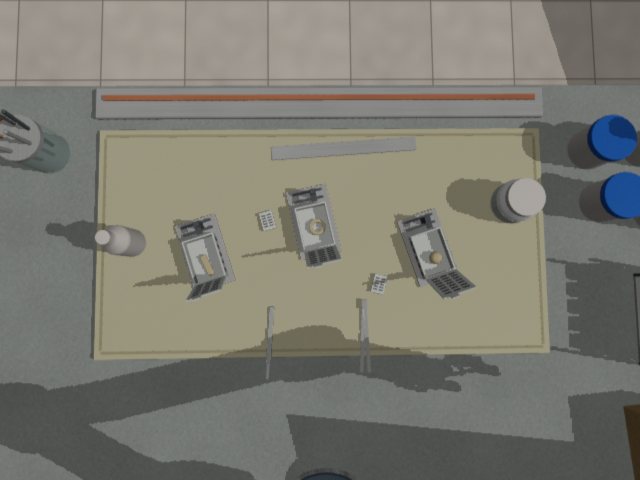

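The top view shows the stone in the right cassette (about 436,257), the ring in the middle one and the strip in the left. The hinge is at the lower right and the catch at the upper left. I'll crop this cassette and fit its pose.

```bash
cat > h.py <<'E'
from bench import bot
import cv2,numpy as np
def proj(n,P,p=None):
    p=p or bot.camera_params(n);T=np.linalg.inv(p['T']);q=np.atleast_2d(P)@T[:3,:3].T+T[:3,3]
    q=q*[1,-1,-1];u=q@np.array(p['mtx']).T;return u[:,:2]/u[:,2:]
def ray(n,uv,z):
    p=bot.camera_params(n);d=np.linalg.inv(p['mtx'])@[uv[0],uv[1],1];d=np.array(p['T'])[:3,:3]@(d*[1,-1,-1]);o=np.array(p['T'])[:3,3]
    return o+d*(z-o[2])/d[2]
def frame(c,P):  # c=(x,y,yaw); cassette mm -> world m ; board top z=.01
    P=np.atleast_2d(P)/1000.;k,s=np.cos(c[2]),np.sin(c[2])
    return np.c_[c[0]+k*P[:,0]-s*P[:,1],c[1]+s*P[:,0]+k*P[:,1],P[:,2]+.01]
def draw(im,n,c,S,o,lid=1.8,cat=0):
    L=lambda r,y:(-47.5+r*np.cos(lid),y,32.5+r*np.sin(lid))
    polys=[[(-62,-45,6),(90,-45,6),(90,45,6),(-62,45,6)],[(-47.5,-34,32),(47.5,-34,32),(47.5,34,32),(-47.5,34,32)],
     [L(0,-34),L(95,-34),L(95,34),L(0,34)],[(66,y,46.5) for y in ()] or [(66,-18+cat,46.5),(78,-18+cat,46.5),(78,-6+cat,46.5),(66,-6+cat,46.5)]]
    for q,col in zip(polys,[(0,0,255),(0,255,0),(255,0,0),(255,0,255)]):
        uv=(proj(n,frame(c,np.array(q,float)))-o+.5)*S
        cv2.polylines(im,[np.int32(np.round(uv))],True,col,1)
E
python3 - <<'E'
from h import *
im=bot.camera('top')
print('origin',ray('top',(428.8,255.8),.01),'stone',ray('top',(433.8,257.9),.019))
for d in bot.silhouettes('top','cassette_a')[:3]:
    r=d['region'].astype(np.uint8);m=cv2.findNonZero(r);print(d['confidence'],np.array(d['bbox'])*[640,480,640,480],cv2.minAreaRect(m))
c0=ray('top',(428.8,255.8),.01);yaw=np.arctan2(*(ray('top',(418,218),.02)-ray('top',(436,262),.02))[[1,0]]);print('yaw',yaw)
S=6;o=np.array([385,195]);cr=cv2.resize(im[195:305,385:485],None,fx=S,fy=S,interpolation=cv2.INTER_CUBIC)
cv2.imwrite('pics/crop.png',cr[:600])
s=bot.camera('scene');cv2.imwrite('pics/scene0.png',s)
for q in ('cassette','stone'):print([(round(d['confidence'],2),np.round(np.array(d['xy'])*[640,480],1)) for d in bot.landmark_of('scene',q)[:4]])
p=bot.camera_params('scene');print(np.round(p['mtx'],1).tolist(),np.round(p['T'],3).tolist())
E
```

```text
origin [ 0.5620368  -0.23158155  0.01      ] stone [ 0.55695395 -0.24012127  0.019     ]
0.87 [436.544 254.976  77.312  88.992] ((432.0433654785156, 256.5824279785156), (94.6862564086914, 48.62393569946289), 62.241458892822266)
0.84 [205.12  257.328  57.6    89.712] ((200.78170776367188, 257.1241149902344), (76.6436996459961, 52.53532409667969), 73.1785888671875)
0.71 [313.216 224.832  48.832  80.688] ((313.9411926269531, 226.2646942138672), (79.55168151855469, 41.47359085083008), 75.96376037597656)
yaw 0.3626806342364794
[(0.76, array([223.1, 286.5])), (0.63, array([314.7, 254.1])), (0.58, array([369.6, 188.2]))]
[(0.56, array([217.5, 283.9])), (0.54, array([335.9, 319.7]))]
[[435.2, 0.0, 314.5], [0.0, 435.2, 236.2], [0.0, 0.0, 1.0]] [[0.582, -0.709, 0.399, 1.043], [0.814, 0.508, -0.283, -0.288], [-0.002, 0.489, 0.872, 1.001], [0.0, 0.0, 0.0, 1.0]]
```

View pics/crop.png

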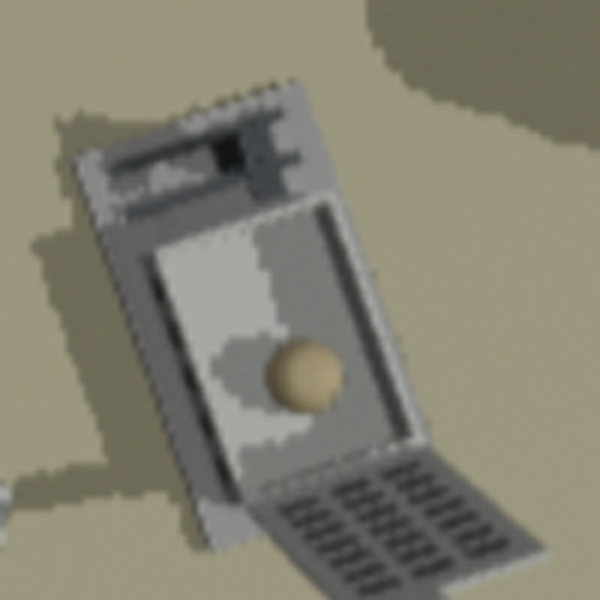

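View pics/scene0.png

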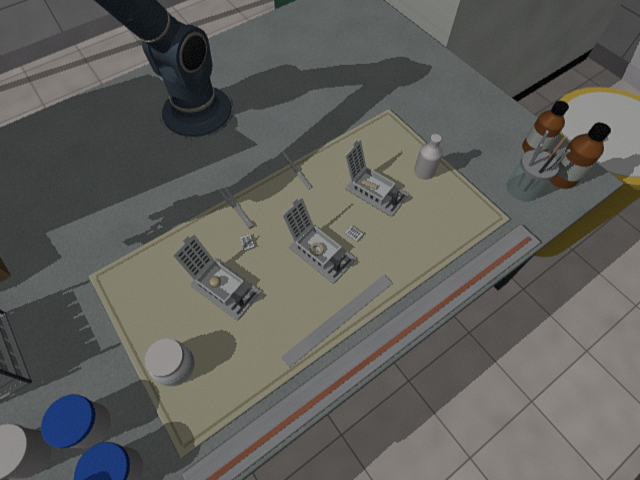

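```bash
python3 - <<'E'
from h import *
from scipy.optimize import least_squares
S=6;o=np.array([385,195])
obs=[((90,45,6),(75,160)),((90,-45,6),(300,83)),((-62,45,6),(213,552)),((47.5,-34,32),(335,193)),((47.5,34,32),(152,252)),((-47.5,-34,32),(430,443)),((-47.5,34,32),(240,502))]
P=np.array([a for a,_ in obs],float);uv=np.array([b for _,b in obs])/S-.5+o
f=lambda c:(proj('top',frame(c,P))-uv).ravel()
r=least_squares(f,[.562,-.2316,.36]);c=r.x;print(c,np.round(r.fun.reshape(-1,2),1).tolist())
np.save('c.npy',c)
st=proj('scene',frame(c,[0,0,0]));print('scene origin',st,'vs 223.1,286.5')
im=bot.camera('top');s=bot.camera('scene')
a=cv2.resize(im[195:305,385:485],None,fx=S,fy=S,interpolation=cv2.INTER_CUBIC)[:600];draw(a,'top',c,S,o)
o2=np.array([165,225]);b=cv2.resize(s[225:325,165:265],None,fx=6,fy=6,interpolation=cv2.INTER_CUBIC);draw(b,'scene',c,6,o2)
v=np.hstack([a,b]);cv2.imwrite('pics/ov.png',cv2.resize(v,(800,400)))
for nm,q in (('post',(72,-12,46.5)),('lidtop',(-47.5+95*np.cos(1.8),0,32.5+95*np.sin(1.8))),('hinge',(-47.5,0,32.5)),('shut free edge',(47.5,0,35.5))):print(nm,frame(c,q))
for q in('small_cassette','forceps','specimen_jar','scalpel'):
    print(q,[np.round(ray('top',np.array(d['xy'])*[640,480],.01),3) for d in bot.landmark_of('top',q)[:2]])
E
```

```text
[ 0.56757304 -0.23223749  0.31757383] [[-0.5, -0.3], [0.5, -0.6], [-0.1, 0.4], [-0.2, -0.4], [0.3, -0.0], [-0.8, 0.2], [0.8, 0.8]]
scene origin [[221.37412404 284.71064345]] vs 223.1,286.5
post [[ 0.63971989 -0.22115453  0.0565    ]]
lidtop [[ 0.50194334 -0.2538099   0.13501552]]
hinge [[ 0.52244824 -0.24706996  0.0425    ]]
shut free edge [[ 0.61269784 -0.21740501  0.0455    ]]
small_cassette [array([0.646, 0.113, 0.01 ]), array([ 0.506, -0.12 ,  0.01 ])]
forceps [array([ 0.389, -0.084,  0.01 ])]
specimen_jar [array([ 0.678, -0.415,  0.01 ])]
scalpel [array([0.4  , 0.112, 0.01 ]), array([0.547, 0.254, 0.01 ])]
```

View pics/ov.png

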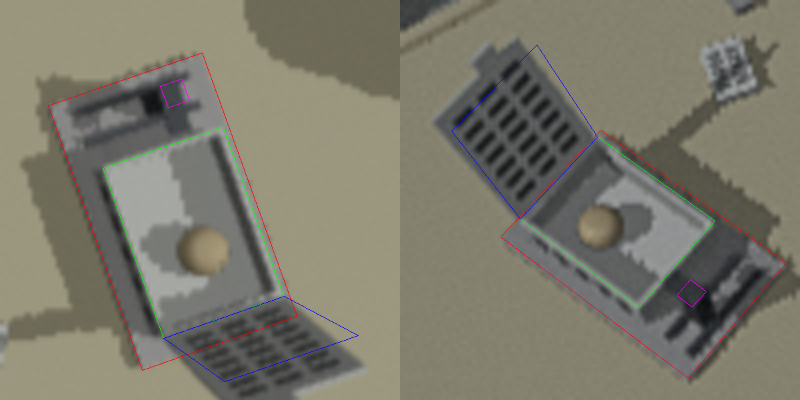

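The overlay fits the plate, tray rim and post. The lid leans back a little more than 1.8 rad, and the tool's x axis is about 2.6° off the cassette's x axis. I'll shut the fingers, align the tool and travel to behind the lid.

Call:
jog_arm:
  deltas:
    - {"roll": 0.087}
    - {"tx": 0.028,"ty": -0.025}
    - {"tx": 0.028,"ty": -0.025}
    - {"tx": 0.028,"ty": -0.025}
    - {"tx": 0.028,"ty": -0.025}
    - {"tx": 0.028,"ty": -0.025}
    - {"tx": 0.028,"ty": -0.025}
    - {"tx": 0.028,"ty": -0.025}
    - {"tx": 0.028,"ty": -0.025}
    - {"tx": 0.028,"ty": -0.025}
    - {"tx": 0.028,"ty": -0.025}
    - {}
  hand: -1
  grip_force: 40

```text
invalid input at $.deltas[0]: expected keys tx, ty, tz, roll
```

```bash
cat >> h.py <<'E'
def st():
    c=np.load('c.npy');s=bot.sense();d=np.array(s['eef_pos'])-[c[0],c[1],.01];k,q=np.cos(c[2]),np.sin(c[2])
    from scipy.spatial.transform import Rotation as R
    w=s['eef_rot'];X=R.from_quat([w[1],w[2],w[3],w[0]]).as_matrix()
    print('t',round(s['t'],2),'tcp in cassette mm',np.round([1e3*(k*d[0]+q*d[1]),1e3*(-q*d[0]+k*d[1]),1e3*d[2]],1),'yaw err deg',round(np.degrees(np.arctan2(X[1,0],X[0,0])-c[2]),2),'F',np.round(s['wrist_force'],1),'open',round(s['opening'],4))
E
python3 - <<'E'
from h import *
st()
from scipy.optimize import least_squares
c=np.load('c.npy')
# lid angle from far corner in top crop (548,552)/6 and scene corner ov(435,122)->full
ut=np.array([548,552])/6-.5+[385,195]; us=np.array([35,122])*1.5/6-.5+[165,225]
f=lambda a:np.r_[proj('top',frame(c,[-47.5+95*np.cos(a[0]),-34,32.5+95*np.sin(a[0])]))[0]-ut,proj('scene',frame(c,[-47.5+95*np.cos(a[0]),-34,32.5+95*np.sin(a[0])]))[0]-us]
r=least_squares(f,[1.9]);print('lid',r.x,r.fun)
E
```

```text
t 0.8 tcp in cassette mm [-436.1 -276.5  221.4] yaw err deg 2.59 F [ 0.3 -0.2  0.2] open 0.0856
lid [1.97594709] [ 0.10620597 -0.37185416 -0.32276878 -0.58713194]
```

Call:
jog_arm:
  deltas:
    - {"tx": 0,"ty": 0,"tz": 0,"roll": 0.087}
    - {"tx": 0.028,"ty": -0.025,"tz": 0,"roll": 0}
    - {"tx": 0.028,"ty": -0.025,"tz": 0,"roll": 0}
    - {"tx": 0.028,"ty": -0.025,"tz": 0,"roll": 0}
    - {"tx": 0.028,"ty": -0.025,"tz": 0,"roll": 0}
    - {"tx": 0.028,"ty": -0.025,"tz": 0,"roll": 0}
    - {"tx": 0.028,"ty": -0.025,"tz": 0,"roll": 0}
    - {"tx": 0.028,"ty": -0.025,"tz": 0,"roll": 0}
    - {"tx": 0.028,"ty": -0.025,"tz": 0,"roll": 0}
    - {"tx": 0.028,"ty": -0.025,"tz": 0,"roll": 0}
    - {"tx": 0.028,"ty": -0.025,"tz": 0,"roll": 0}
    - {"tx": 0,"ty": 0,"tz": 0,"roll": 0}
  hand: -1
  grip_force: 40

```text
t: 1.8
eef_pos: [0.4324, -0.2981, 0.2319]
eef_rot: [-0.001, 0.986, 0.164, 0.002]
wrist_force: [0.1, 1.0, 0.1]
opening: -0.0002
grip_force: 0.0
```

```bash
python3 -c "
from h import *
st()"
```

```text
t 1.8 tcp in cassette mm [-149.   -20.3  221.9] yaw err deg 0.7 F [0.1 1.  0.1] open -0.0002
```

Call:
jog_arm:
  deltas:
    - {"tx": 0.012,"ty": -0.01,"tz": 0,"roll": 0.023}
    - {"tx": 0.012,"ty": -0.01,"tz": 0,"roll": 0}
    - {"tx": 0,"ty": 0,"tz": 0.03,"roll": 0}
    - {"tx": 0,"ty": 0,"tz": 0.03,"roll": 0}
    - {"tx": 0,"ty": 0,"tz": 0.03,"roll": 0}
    - {"tx": 0,"ty": 0,"tz": 0.03,"roll": 0}
    - {"tx": 0,"ty": 0,"tz": 0,"roll": 0}
    - {"tx": 0,"ty": 0,"tz": 0,"roll": 0}

```text
t: 2.47
eef_pos: [0.4436, -0.2796, 0.1106]
eef_rot: [-0.001, 0.988, 0.152, -0.001]
wrist_force: [0.4, 0.1, 1.1]
opening: 0.0002
grip_force: 0.0
```

```bash
python3 -c "
from h import *
st()
cv2.imwrite('pics/s1.png',cv2.resize(bot.camera('scene')[165:325,120:330],None,fx=3,fy=3,interpolation=cv2.INTER_CUBIC))"
```

```text
t 2.47 tcp in cassette mm [-132.5   -6.3  100.6] yaw err deg -0.71 F [0.4 0.1 1.1] open 0.0002
```

View pics/s1.png

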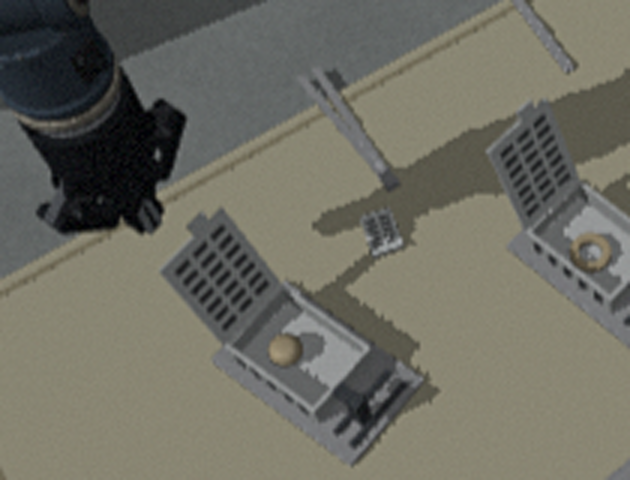

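The shut fingers (145,215 in the crop) stand behind the lid, level with its upper part, and nothing is touched. Next I push forward.

Call:
jog_arm:
  deltas:
    - {"tx": 0.012,"ty": -0.006,"tz": 0,"roll": 0}
    - {"tx": 0.012,"ty": 0,"tz": 0,"roll": 0}
    - {"tx": 0.012,"ty": 0,"tz": 0,"roll": 0}
    - {"tx": 0.012,"ty": 0,"tz": 0,"roll": 0}
    - {"tx": 0.012,"ty": 0,"tz": 0,"roll": 0}
    - {"tx": 0.01,"ty": 0,"tz": 0,"roll": 0}
    - {"tx": 0,"ty": 0,"tz": 0,"roll": 0}
    - {"tx": 0,"ty": 0,"tz": 0,"roll": 0}

```text
t: 3.18
eef_pos: [0.5099, -0.2526, 0.1111]
eef_rot: [-0.0, 0.988, 0.153, -0.0]
wrist_force: [-0.5, 0.9, -0.7]
opening: -0.0
grip_force: 0.0
```

```bash
python3 -c "
from h import *
st()"
```

```text
t 3.18 tcp in cassette mm [-61.2  -1.4 101.1] yaw err deg -0.65 F [-0.5  0.9 -0.7] open -0.0
```

Call:
jog_arm:
  deltas:
    - {"tx": 0.009,"ty": 0,"tz": 0,"roll": 0}
    - {"tx": 0.009,"ty": 0,"tz": 0.001,"roll": 0}
    - {"tx": 0.009,"ty": 0,"tz": 0.003,"roll": 0}
    - {"tx": 0.008,"ty": 0,"tz": 0.004,"roll": 0}
    - {"tx": 0.008,"ty": 0,"tz": 0.005,"roll": 0}
    - {"tx": 0.007,"ty": 0,"tz": 0.006,"roll": 0}
    - {"tx": 0.006,"ty": 0,"tz": 0.007,"roll": 0}
    - {"tx": 0.006,"ty": 0,"tz": 0.007,"roll": 0}
    - {"tx": 0,"ty": 0,"tz": 0,"roll": 0}

```text
t: 3.93
eef_pos: [0.5687, -0.2332, 0.0763]
eef_rot: [-0.001, 0.988, 0.153, -0.001]
wrist_force: [0.5, 0.9, -0.9]
opening: -0.0003
grip_force: 0.0
```

```bash
python3 -c "
from h import *
st()
cv2.imwrite('pics/s2.png',cv2.resize(bot.camera('scene')[165:325,120:330],None,fx=3,fy=3,interpolation=cv2.INTER_CUBIC))"
```

```text
t 3.93 tcp in cassette mm [ 0.7 -1.2 66.3] yaw err deg -0.63 F [ 0.5  0.9 -0.9] open -0.0003
```

View pics/s2.png

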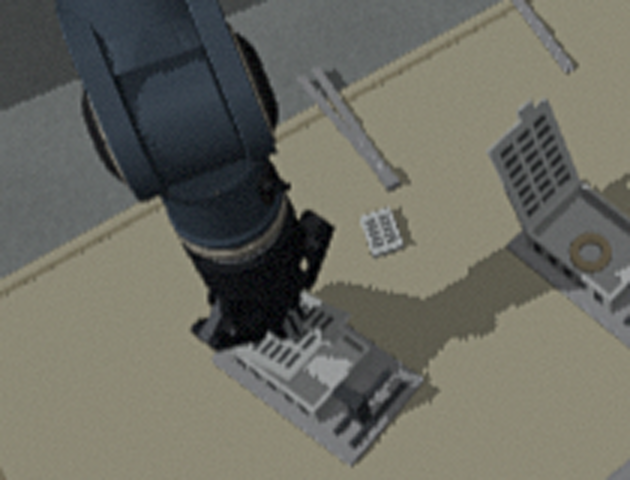

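The lid has swung over in front of the fingers to about 30°. I'll keep pressing it down.

Call:
jog_arm:
  deltas:
    - {"tx": 0.004,"ty": 0,"tz": 0.007,"roll": 0}
    - {"tx": 0.003,"ty": 0,"tz": 0.007,"roll": 0}
    - {"tx": 0.002,"ty": 0,"tz": 0.007,"roll": 0}
    - {"tx": 0.001,"ty": 0,"tz": 0.005,"roll": 0}
    - {"tx": 0.001,"ty": 0,"tz": 0.003,"roll": 0}
    - {"tx": 0,"ty": 0,"tz": 0,"roll": 0}
    - {"tx": 0,"ty": 0,"tz": 0,"roll": 0}

```text
t: 4.57
eef_pos: [0.5788, -0.2311, 0.0491]
eef_rot: [-0.0, 0.988, 0.152, -0.0]
wrist_force: [-0.1, -0.0, -0.8]
opening: -0.0002
grip_force: 0.0
```

```bash
python3 -c "
from h import *
st()"
```

```text
t 4.57 tcp in cassette mm [11.  -2.4 39.1] yaw err deg -0.71 F [-0.1 -0.  -0.8] open -0.0002
```

Call:
jog_arm:
  deltas:
    - {"tx": 0,"ty": 0,"tz": 0.002,"roll": 0}
    - {"tx": 0,"ty": 0,"tz": 0.002,"roll": 0}
    - {"tx": 0,"ty": 0,"tz": 0.001,"roll": 0}
    - {"tx": 0,"ty": 0,"tz": 0,"roll": 0}
    - {"tx": 0,"ty": 0,"tz": 0,"roll": 0}
    - {"tx": 0,"ty": 0,"tz": 0,"roll": 0}

```text
t: 5.07
eef_pos: [0.5794, -0.2313, 0.0455]
eef_rot: [0.0, 0.988, 0.152, 0.0]
wrist_force: [-1.1, 0.7, 5.2]
opening: 0.0001
grip_force: 2.9
```

```bash
python3 -c "
from h import *
st()"
```

```text
t 5.07 tcp in cassette mm [11.5 -2.8 35.5] yaw err deg -0.71 F [-1.1  0.7  5.2] open 0.0001
```

The fingers meet the lid at 35.5 mm with about 5 N, which matches the shut height. I'll press a little more, lift off and move beside the post.

Call:
jog_arm:
  deltas:
    - {"tx": 0,"ty": 0,"tz": 0.002,"roll": 0}
    - {"tx": 0,"ty": 0,"tz": 0,"roll": 0}
    - {"tx": 0,"ty": 0,"tz": 0,"roll": 0}
    - {"tx": 0,"ty": 0,"tz": -0.025,"roll": 0}
    - {"tx": 0,"ty": 0,"tz": -0.025,"roll": 0}
    - {"tx": 0.016,"ty": 0.012,"tz": 0,"roll": -0.01}
    - {"tx": 0.016,"ty": 0.012,"tz": 0,"roll": -0.01}
    - {"tx": 0.016,"ty": 0.012,"tz": 0,"roll": 0}
    - {"tx": 0.016,"ty": 0.012,"tz": 0,"roll": 0}
    - {"tx": 0,"ty": 0,"tz": 0,"roll": 0}
    - {"tx": 0,"ty": 0,"tz": 0,"roll": 0}

```text
t: 5.98
eef_pos: [0.6549, -0.2572, 0.0919]
eef_rot: [-0.0, 0.988, 0.157, -0.0]
wrist_force: [0.0, -0.7, -0.2]
opening: 0.0002
grip_force: 0.0
```

```bash
python3 -c "
from h import *
st()
c=np.load('c.npy')
a=cv2.resize(bot.camera('scene')[225:325,165:265],None,fx=4,fy=4,interpolation=cv2.INTER_CUBIC)
b=cv2.resize(bot.camera('top')[195:295,385:485],None,fx=4,fy=4,interpolation=cv2.INTER_CUBIC)
cv2.imwrite('pics/s3.png',np.hstack([a,b]))"
```

```text
t 5.98 tcp in cassette mm [ 75.1 -51.   81.9] yaw err deg -0.11 F [ 0.  -0.7 -0.2] open 0.0002
```

View pics/s3.png

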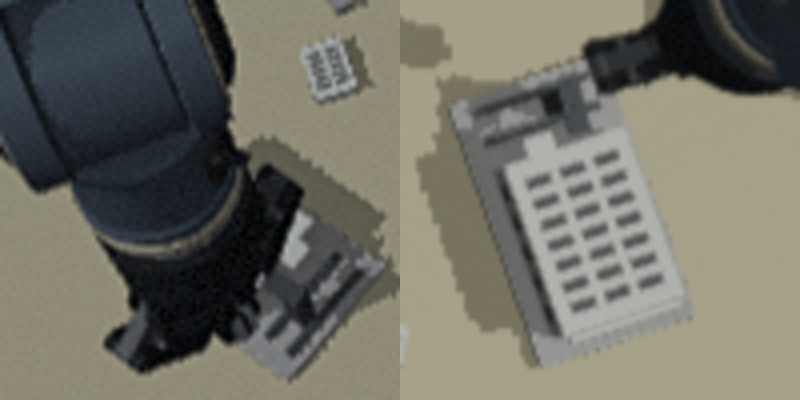

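The lid lies flat with its tab showing (540,145 in the right half). The catch is still free, and the fingers are to the post's -y side. Next: descend.

Call:
jog_arm:
  deltas:
    - {"tx": 0,"ty": 0,"tz": 0.018,"roll": 0}
    - {"tx": 0,"ty": 0,"tz": 0.018,"roll": 0}
    - {"tx": 0,"ty": 0,"tz": 0.018,"roll": 0}
    - {"tx": 0,"ty": 0,"tz": 0,"roll": 0}
    - {"tx": 0,"ty": -0.01,"tz": 0,"roll": 0}
    - {"tx": 0,"ty": -0.008,"tz": 0,"roll": 0}
    - {"tx": 0,"ty": -0.008,"tz": 0,"roll": 0}
    - {"tx": 0,"ty": 0,"tz": 0,"roll": 0}
    - {"tx": 0,"ty": 0,"tz": 0,"roll": 0}

```text
t: 6.83
eef_pos: [0.6471, -0.2313, 0.0397]
eef_rot: [0.0, 0.987, 0.158, 0.001]
wrist_force: [-0.3, 0.2, -0.3]
opening: 0.0002
grip_force: 0.0
```

```bash
python3 -c "
from h import *
st()"
```

```text
t 6.83 tcp in cassette mm [ 75.9 -23.9  29.7] yaw err deg -0.02 F [-0.3  0.2 -0.3] open 0.0002
```

Call:
jog_arm:
  deltas:
    - {"tx": 0,"ty": -0.004,"tz": 0,"roll": 0}
    - {"tx": 0,"ty": -0.004,"tz": 0,"roll": 0}
    - {"tx": 0,"ty": -0.004,"tz": 0,"roll": 0}
    - {"tx": 0,"ty": -0.003,"tz": 0,"roll": 0}
    - {"tx": 0,"ty": 0,"tz": 0,"roll": 0}
    - {"tx": 0,"ty": 0,"tz": 0,"roll": 0}

```text
t: 7.33
eef_pos: [0.6417, -0.2177, 0.0382]
eef_rot: [-0.0, 0.988, 0.157, -0.0]
wrist_force: [-0.5, -0.4, -0.6]
opening: 0.0001
grip_force: 0.0
```

```bash
python3 -c "
from h import *
st()"
```

```text
t 7.33 tcp in cassette mm [75.  -9.3 28.2] yaw err deg -0.09 F [-0.5 -0.4 -0.6] open 0.0001
```

No stop felt yet, so I'll continue gently until the force rises.

Call:
jog_arm:
  deltas:
    - {"tx": 0,"ty": -0.002,"tz": 0,"roll": 0}
    - {"tx": 0,"ty": -0.001,"tz": 0,"roll": 0}
    - {"tx": 0,"ty": 0,"tz": 0,"roll": 0}
    - {"tx": 0,"ty": 0,"tz": 0,"roll": 0}

```text
t: 7.67
eef_pos: [0.6413, -0.2172, 0.0383]
eef_rot: [0.001, 0.988, 0.157, 0.001]
wrist_force: [2.0, -5.5, -2.2]
opening: 0.0006
grip_force: 2.6
```

```bash
python3 -c "
from h import *
st()"
```

```text
t 7.67 tcp in cassette mm [74.8 -8.7 28.3] yaw err deg -0.18 F [ 2.  -5.5 -2.2] open 0.0006
```

The stop is reached: the TCP is at y -8.7 mm, about where home puts it, with 5.5 N. I'll back off, raise the arm and check.

Call:
jog_arm:
  deltas:
    - {"tx": 0,"ty": 0.01,"tz": 0,"roll": 0}
    - {"tx": 0,"ty": 0.015,"tz": 0,"roll": 0}
    - {"tx": 0,"ty": 0.02,"tz": 0,"roll": 0}
    - {"tx": 0,"ty": 0,"tz": -0.04,"roll": 0}
    - {"tx": 0,"ty": 0,"tz": -0.04,"roll": 0}
    - {"tx": 0,"ty": 0,"tz": -0.04,"roll": 0}
    - {"tx": 0,"ty": 0.025,"tz": -0.03,"roll": 0}
    - {"tx": 0,"ty": 0.03,"tz": 0,"roll": 0}
    - {"tx": -0.03,"ty": 0.03,"tz": 0,"roll": 0}
    - {"tx": -0.03,"ty": 0.03,"tz": 0,"roll": 0}
    - {"tx": 0,"ty": 0,"tz": 0,"roll": 0}
    - {"tx": 0,"ty": 0,"tz": 0,"roll": 0}

```text
t: 8.67
eef_pos: [0.6312, -0.3903, 0.1879]
eef_rot: [0.0, 0.988, 0.153, -0.001]
wrist_force: [0.1, 0.9, -0.2]
opening: -0.0002
grip_force: 0.0
```

```bash
python3 -c "
from h import *
st()
c=np.load('c.npy')
b=cv2.resize(bot.camera('top')[195:295,385:485],None,fx=4,fy=4,interpolation=cv2.INTER_CUBIC)
d=b.copy();draw(d,'top',c,4,np.array([385,195]),lid=0,cat=24)
t=cv2.resize(bot.camera('top')[100:380,100:560],(800,487),interpolation=cv2.INTER_AREA)
cv2.imwrite('pics/s4.png',cv2.resize(np.vstack([np.hstack([b,d]),t]),(540,598)))"
```

```text
t 8.67 tcp in cassette mm [  11.1 -170.   177.9] yaw err deg -0.57 F [ 0.1  0.9 -0.2] open -0.0002
```

View pics/s4.png

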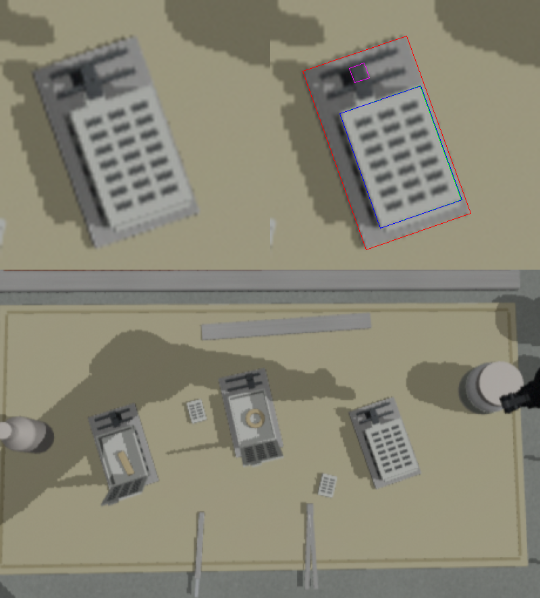

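The lid is flat. The post sits at its drawn home position (about 360,72) with the nose over the tab. The other two cassettes stand open with the ring and strip in them, and the gripper is clear above the jar.

```bash
python3 -c "
from bench import bot
print(bot.close_job())"
```

```text
the job is handed in; nothing more can be done
None
```

The stone's cassette is shut with its catch slid home; in the last picture the two bone cassettes were still open with their specimens inside and nothing else looked moved, and the job is handed in (it returned no verdict).

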